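# Lock the clamp on the orange paper stack

### The arm

A 6-joint arm with a two-finger parallel gripper is mounted at the origin on the work surface. World frame = base frame: x ahead of the robot, y to its left, z up, the work surface at z = 0. Lengths are in m, angles in rad, forces in N, time in s.
With the tool pointing down it reaches from about 0.35 to 0.925 m from the base axis. Payload 6.4 kg.
Tool frame: the origin (TCP) lies at the very end of the fingers, on their centre line; the grasp point (between the pads) lies 19 mm behind it (pinch_z is the distance from the TCP to the grasp point, in m); z points along the fingers, y is the line along which they close (so a half turn about z gives the same grasp; the last joint's range is limited). The gripper opens to 85 mm and grips with 20 to 120 N. Pads are 22 mm wide; open, the fingers measure 114 mm over their backs; the gripper's body (76 mm by 85 mm) begins 54 mm behind the grasp point. The pads swing forward as they close: fully open they stand 13 mm farther back than shut.
Start: joints at [0.955, 0.245, 1.558, -0, 1.339, -0.174], TCP at [0.278, 0.588, 0.209] pointing down, gripper open.
Joint ranges: [-3.13, 3.13], [-1.02, 2.26], [0.13, 2.54], [-0.95, 4.09], [0.21, 2.88], [-2.74, 2.74]. Speed limits (rad/s): [2.57, 2.57, 3.14, 3.14, 3.14, 3.14].

### API

Orientations are given as a unit quaternion [x, y, z, w].
In Python, from workcell import * gives the robot as it stands. The module is installed in compiled form; this text tells all that it offers.
- The arm moves only by the shell command python3 -m inch 'ROWS'. ROWS is JSON, a list of rows, each a list of 5 numbers: the shift along the tool's x, y, z in mm, then the turn about the tool's z in degrees, then the finger opening in mm, from 0 to 85.4. A call has 1 to 5 rows; each row is the pose to reach, as a shift and turn from the pose commanded when the call began, along the tool's axes at that moment; what a row does not reach only later rows make up. A row lasts 1/10 s, in which the tool goes at most 50 mm and 8.59 degrees, less where a joint would pass 70% of its speed; a pose out of reach is approached as far as the arm can. A call with a gripper value outside its range is refused whole. The fingers move at their own pace and stop on an object; the grip force is fixed at half the most. Time passes only in rows, so rows that repeat a pose let the fingers close. It gives the time, the measured TCP pose, the force, the opening and the grip force at its end, in the units of the state.
- observe(): the state, without advancing time (a new reading comes with each control period).
- capture(name): name is "scene" or "side" or "wrist"; returns the picture (384x512x3 uint8, blue, green, red); there is no depth.
- camera_model(name): a dict with "fx", "fy", "cx", "cy" (pixels), "k1" (the pictures are not rectified: a ray, as slopes to the right and down, at radius r is drawn at 1 + k1 r^2 times it, then the intrinsics apply), "cam_to_world" (4x4, takes a point from camera to world coordinates). Camera axes: x right, y up, looking along -z (the intrinsics and any distortion apply to the point x, -y, -z); pixel columns grow to the right and rows downward; lengths in m; the calibration is good to about 2 mm. A picture is of the moment at which its call begins: read the wrist's pose just before it. camera_model takes no time and is no camera call; for the wrist camera it gives the pose at the moment of the call.
- finish_job(): hands the job in; it is judged then, once.
The state is a dict: "time_s": time; "qpos": joint angles; "qd": joint speeds; "joint_efforts": joint torques, N m; "tool_pos": TCP position; "eef_rot": TCP orientation; "ft_force": force on the tool from outside, world axes, zero at the start; "moment": the same for the moment, N m; "grip_width": opening from 0.0 (shut) to 1.0 (fully open); "gripper_force": force on a finger pad.
Only numpy, scipy, OpenCV 4.12 (cv2) and the standard library are available. Lean on these libraries where they do the work, as an engineer would, in place of code of your own. Each camera call takes 0.05 s, during which the arm holds its last target. There are 200 camera calls.

### The job

Before punching starts, the orange paper stack must be clamped: turn the black wing knob of its clamp clockwise until it clicks past its detent into the locked position, then let go of it. Leave the other two clamps as they are: pink locked, green open.

Things in the scene. Friction and masses are not known exactly. Their poses are not given: they have to be found in the camera images.
- orange_knob (a joint): the knob to turn, rad: 0 to 0.18 at the start (open, white stripe near the clamp's white dot), 1.2 at the hard stop (locked, stripe at the red dot). Grows clockwise seen from above. Turns freely to about 0.45, then resists with up to 0.1 N m; let go before about 0.9 it springs back, past about 0.95 it clicks and snaps by itself to 1.2 and stays.
- orange_knob_grip (a point): grip point of that knob, on its vertical axis, 81 mm above the table. The knob is a black upright wing 48 mm long, 14 mm thick, on a black disc 48 mm across: wing top 10 mm above this point, disc top 26 mm below. The point turns with the knob: x along the wing, away from the white-striped end; y through its thickness; z up. It sits on the clamp bar of the orange board.
- pink_knob (a joint): the same knob on the clamp of the pink stack, rad: locked at 1.2, to stay so. The three fixed boards (pink, green, orange; 170 x 130 mm) stand in any order; each has a paper stack in its colour under a brown pierced template, and an aluminium clamp bar 128 x 40 mm with a steel dial plate 68 mm across, its top 34 mm below the grip point.
- green_knob (a joint): the same knob on the clamp of the green stack, rad: open at 0 to 0.18, to stay so. A loose chisel lies on the orange board's template, more than 50 mm from the knob's axis and 40 mm below its grip point; loose tools lie beyond the boards.

How it is judged:
By the outcome, as a careful person would: the job done as asked, in the order asked, and still so for the second after the job is handed in, with the robot touching nothing.
It also fails if it takes over 32 s, if anything falls off the work surface, if the arm or the gripper's body presses on something with over 40 N, if the wrist force passes 120 N, or if a joint passes its speed limit or range.

## Working session

There is one attempt and no reset: what is moved stays moved. The work goes in short steps, Python scripts to look and compute and a shell command to move; the robot and the scene stay as the last step left them, time stands still between calls to the robot, and variables do not carry over. Pictures are saved under pics/ and viewed, at most 10 in all, crops included, and the job is handed in when it is done.

```bash
mkdir -p pics; cat > h.py <<'E'
from workcell import *
import numpy as np, cv2
def ray(m,u,v):
    d=np.array([(u-m["cx"])/m["fx"],(v-m["cy"])/m["fy"]]); s=d.copy()
    for _ in range(20): s=d/(1+m["k1"]*(s@s))
    T=np.array(m["cam_to_world"]); return T[:3,3],T[:3,:3]@np.array([s[0],-s[1],-1])
def onz(m,u,v,z):
    o,d=ray(m,u,v); return o+d*(z-o[2])/d[2]
E
python3 - <<'E'
from h import *
for n in ("scene","side"):
    m=camera_model(n); cv2.imwrite(f"pics/{n}0.png",capture(n)); print(n,np.round(m["cam_to_world"],3).tolist(),m["fx"])
s=observe();print(s["time_s"],s["eef_rot"])
E
```

```text
scene [[-0.09, -0.729, 0.679, 1.258], [0.996, -0.059, 0.069, 0.072], [-0.01, 0.682, 0.731, 0.871], [0.0, 0.0, 0.0, 1.0]] 473.57876036377786
side [[-0.929, 0.27, -0.253, 0.334], [-0.37, -0.643, 0.671, 0.603], [0.018, 0.717, 0.697, 0.729], [0.0, 0.0, 0.0, 1.0]] 371.2301382701606
0.1 [ 2.19114671e-01  9.75698764e-01 -7.56501773e-04 -3.32437364e-04]
```

View pics/scene0.png

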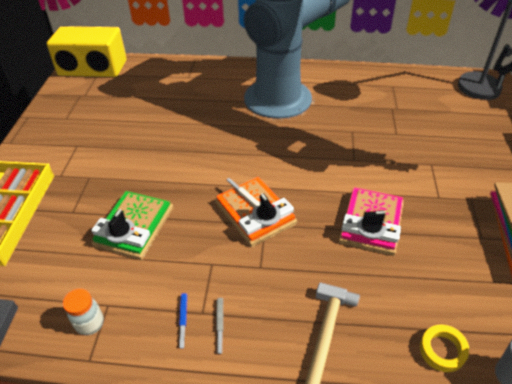

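View pics/side0.png

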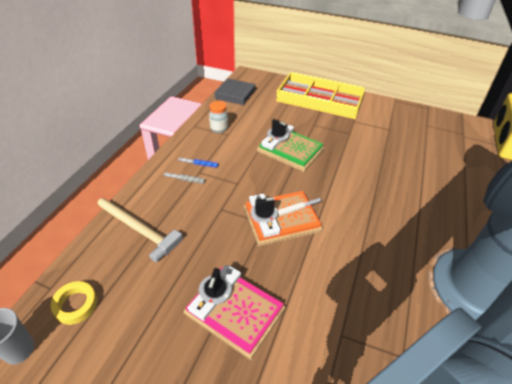

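Orange is the middle board. Its knob is at about (266,209) in the scene view and (264,207) in the side view. The chisel lies on its template toward the robot. Next I'll enlarge and measure.

```bash
python3 - <<'E'
from h import *
a=cv2.imread("pics/scene0.png")[165:255,205:305]; b=cv2.imread("pics/side0.png")[180:250,230:330]
f=lambda i:cv2.resize(i,None,fx=6,fy=6,interpolation=cv2.INTER_CUBIC)[:560]
A=f(a)[:300+240];B=f(b)
c=cv2.resize(np.hstack([A[:420*1+100],cv2.copyMakeBorder(B,0,520-B.shape[0],0,0,cv2.BORDER_CONSTANT)]),(800,347))
cv2.imwrite("pics/crop0.png",c)
ms=camera_model("scene");md=camera_model("side")
for m,u,v in((ms,266,209),(md,264,207)): print(np.round(onz(m,u,v,.075),3))
E
```

```text
[0.544 0.009 0.075]
[0.527 0.019 0.075]
```

View pics/crop0.png

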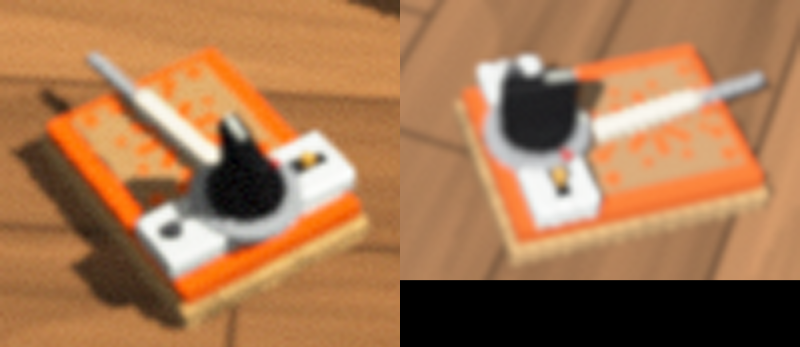

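```bash
python3 -m inch '[[-38,-32,-8,0,85],[-76,-64,-16,0,85],[-114,-96,-24,0,85],[-152,-128,-32,0,85],[-190,-160,-40,0,85]]' >/dev/null; python3 -m inch '[[-38,-32,0,0,85],[-76,-64,0,0,85],[-114,-96,0,0,85],[-152,-128,0,0,85],[-190,-160,0,0,85]]'>/dev/null;  python3 -m inch '[[-38,-32,0,0,85],[-76,-64,0,0,85],[-98,-89,0,0,85],[-98,-89,0,0,85],[-98,-89,0,0,85]]'
python3 - <<'E'
from h import *
m=camera_model("wrist"); im=capture("wrist"); cv2.imwrite("pics/w1.png",im); np.save("w1.npy",m,allow_pickle=True); print(np.round(m["cam_to_world"],3).tolist())
E
```

```text
time_s: 1.6
tool_pos: [0.5342, 0.0147, 0.2479]
eef_rot: [0.22, 0.976, 0.0, -0.001]
ft_force: [-0.4, -0.1, -1.5]
grip_width: 0.997
gripper_force: 0.0
[[0.428, -0.858, -0.283, 0.461], [0.904, 0.407, 0.134, 0.049], [-0.0, -0.313, 0.95, 0.414], [0.0, 0.0, 0.0, 1.0]]
```

View pics/w1.png

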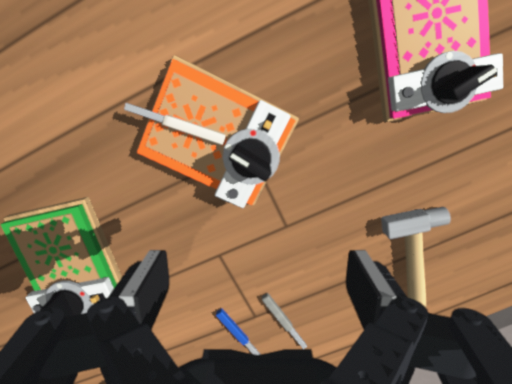

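The orange knob is at about (250,155) in the wrist view. Its white stripe, at about (238,158), is on the wing's upper-left end, and the red dot is at (254,132). I'll measure the wing top and the dial next.

```bash
python3 - <<'E'
from h import *
im=cv2.imread("pics/w1.png"); m=np.load("w1.npy",allow_pickle=True).item()
hsv=cv2.cvtColor(im,cv2.COLOR_BGR2HSV)
k=np.zeros(im.shape[:2],np.uint8); k[125:190,215:285]=1
blk=((hsv[...,2]<60)&(k>0)).astype(np.uint8)
n,l,st,c=cv2.connectedComponentsWithStats(blk); i=1+st[1:,4].argmax(); print(st[i],c[i],np.round(onz(m,*c[i],.062),4))
for t,u,v,z in(("dial",250,155,.047),("stripe",238,158,.091)): print(t,np.round(onz(m,u,v,z),4))
crop=im[115:200,205:300]; cv2.imwrite("pics/c1.png",cv2.resize(crop,None,fx=6,fy=6,interpolation=cv2.INTER_CUBIC))
E
```

```text
[ 229  139   41   41 1123] [252.23686554 158.9109528 ] [0.5289 0.0105 0.062 ]
dial [0.5264 0.0085 0.047 ]
stripe [0.5161 0.0006 0.091 ]
```

View pics/c1.png

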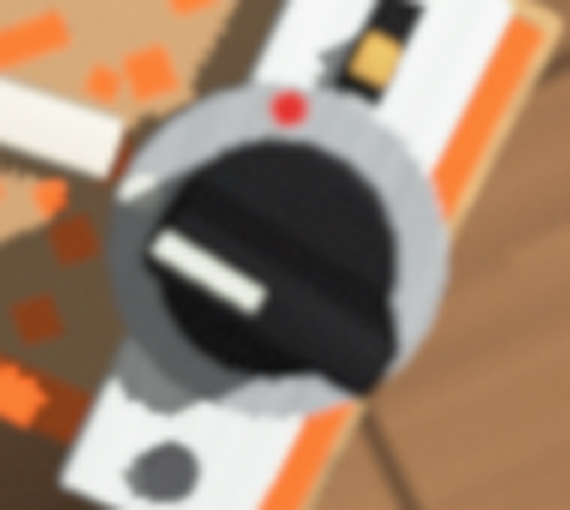

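```bash
python3 - <<'E'
from h import *
m=np.load("w1.npy",allow_pickle=True).item()
P=lambda x,y,z:onz(m,205+(x-2.5)/6,115+(y-2.5)/6,z)
C=P(278,247,.047);print("dial",C)
for x,y in((108,247),(448,247),(278,80),(278,416)):print("r",np.linalg.norm(P(x,y,.047)-C))
a=lambda d:np.degrees(np.arctan2(d[1],d[0]))
print("white",a(P(137,188,.047)-C),"red",a(P(289,108,.047)-C))
s=P(155,238,.091);e=P(262,302,.091);f=P(372,365,.091);print("stripe",s,e,"far",f,a(s-e),a(s-f),"len",np.linalg.norm(s-f),"ctr",(s+f)/2)
E
```

```text
dial [0.52770093 0.0090956  0.047     ]
r 0.033685436690052785
r 0.033665655102142485
r 0.032771800066862304
r 0.034993385151785295
white -138.49890590648226 red 149.85947643618263
stripe [ 0.50907769 -0.00478008  0.091     ] [0.52735317 0.00706564 0.091     ] far [0.54606157 0.01972257 0.091     ] -147.04968099927538 -146.47463494252452 len 0.04436425838997126 ctr [0.52756963 0.00747125 0.091     ]
```

The axis is at about (0.5277, 0.0085) and the stripe sits at -147°, so the knob is about 0.13 rad open. The dial radius, the wing length and the 1.2 rad between the dots all agree. I'll turn the tool -58° and descend.

```bash
python3 -m inch '[[1,-2,22,-8,70],[2,-4,44,-16,70],[3,-8,66,-24,70],[3,-8,88,-32,70],[3,-8,110,-40,70]]' >/dev/null; python3 -m inch '[[0,0,0,-8,70],[0,0,0,-16,70],[0,0,0,-18,70],[0,0,0,-18,70],[0,0,0,-18,70]]'
python3 - <<'E'
from h import *
from scipy.spatial.transform import Rotation as R
s=observe();r=R.from_quat(s["eef_rot"]).as_matrix();p=s["tool_pos"]
print(r.T@(np.array([.5277,.0085,.063])-p)*1e3,np.degrees(np.arctan2(r[1,1],r[0,1])),s["qpos"])
cv2.imwrite("pics/w2.png",capture("wrist"))
E
```

```text
time_s: 2.65
tool_pos: [0.5281, 0.0101, 0.1385]
eef_rot: [-0.282, 0.959, 0.0, 0.0]
ft_force: [-0.8, -0.9, -0.9]
grip_width: 0.821
gripper_force: 0.0
[ 1.20058685 -1.13877476 75.47494239] 122.73755077064988 [-1.95743263e-01  3.63826111e-02  1.92494676e+00  8.02476417e-05
  1.18025885e+00 -2.33794819e+00]
```

View pics/w2.png

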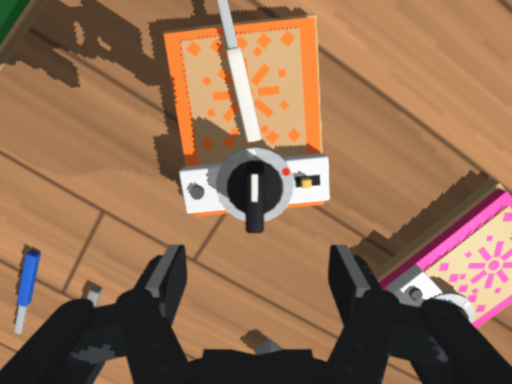

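The wing is vertical in the picture at column 255, centred between the fingers, and nothing is in the way. I'll descend and close.

```bash
python3 -m inch '[[1,-1,25,0,60],[1,-1,50,0,60],[1,-1,65,0,60],[1,-1,75,0,60],[1,-1,75,0,60]]'; python3 -m inch '[[0,0,0,0,30],[0,0,0,0,10],[0,0,0,0,6],[0,0,0,0,6],[0,0,0,0,6]]'
```

```text
time_s: 3.2
tool_pos: [0.5272, 0.0079, 0.0622]
eef_rot: [-0.281, 0.96, 0.001, -0.001]
ft_force: [-1.0, -0.2, -0.2]
grip_width: 0.699
gripper_force: 0.0
time_s: 3.7
tool_pos: [0.5287, 0.0077, 0.0646]
eef_rot: [-0.281, 0.96, -0.0, 0.001]
ft_force: [-2.1, 2.2, 5.4]
grip_width: 0.132
gripper_force: 58.7
```

```bash
python3 -m inch '[[0,0,-1,5,6],[0,0,-1,11,6],[0,0,-1,17,6],[0,0,-1,23,6],[0,0,-1,29,6]]'; python3 -m inch '[[0,0,0,5,6],[0,0,0,10,6],[0,0,0,15,6],[0,0,0,20,6],[0,0,0,20,6]]'
python3 - <<'E'
from h import *
print(observe()["moment"],observe()["ft_force"]); np.save("w3.npy",camera_model("wrist"),allow_pickle=True);cv2.imwrite("pics/w3.png",capture("wrist"))
E
```

```text
time_s: 4.2
tool_pos: [0.5283, 0.0082, 0.0647]
eef_rot: [-0.03, 1.0, 0.001, 0.0]
ft_force: [0.9, 3.6, 0.1]
grip_width: 0.131
gripper_force: 59.3
time_s: 4.7
tool_pos: [0.5284, 0.0086, 0.0647]
eef_rot: [0.142, 0.99, 0.001, 0.0]
ft_force: [1.0, 5.9, 1.9]
grip_width: 0.132
gripper_force: 59.3
[ 0.96680693 -0.11109483 -0.05166621] [1.02095692 5.92044412 1.85643762]
```

View pics/w3.png

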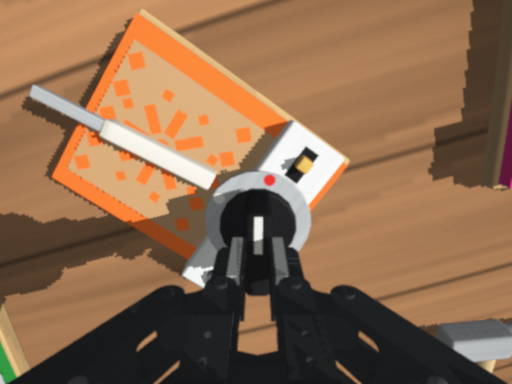

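The wing follows the grip. The stripe at (258,230) points just left of the red dot at (270,180), with roughly 12° left, so I'll turn further, release and retreat.

```bash
python3 -m inch '[[0,0,0,4,6],[0,0,0,8,6],[0,0,0,11,6],[0,0,0,11,6],[0,0,0,11,6]]'; python3 -c "from workcell import *;print(observe()['moment'])"; python3 -m inch '[[0,0,0,0,20],[0,0,0,0,40],[0,0,0,0,60],[0,0,0,0,60],[0,0,0,0,60]]'; python3 -m inch '[[0,0,-20,0,60],[0,0,-50,0,60],[0,0,-90,0,60],[0,0,-130,0,60],[0,0,-130,0,60]]'
python3 - <<'E'
from h import *
cv2.imwrite("pics/w4.png",capture("wrist"))
E
```

```text
time_s: 5.25
tool_pos: [0.5284, 0.0087, 0.0647]
eef_rot: [0.235, 0.972, 0.001, 0.0]
ft_force: [1.6, 6.7, 0.6]
grip_width: 0.132
gripper_force: 59.3
[ 1.07026219 -0.20130415 -0.04749791]
time_s: 5.75
tool_pos: [0.5281, 0.0074, 0.0645]
eef_rot: [0.236, 0.972, -0.0, 0.0]
ft_force: [-0.4, -1.5, 0.3]
grip_width: 0.702
gripper_force: 0.0
time_s: 6.25
tool_pos: [0.532, 0.0068, 0.2014]
eef_rot: [0.236, 0.972, 0.0, 0.006]
ft_force: [-0.3, -0.6, -0.1]
grip_width: 0.7
gripper_force: 0.0
```

View pics/w4.png

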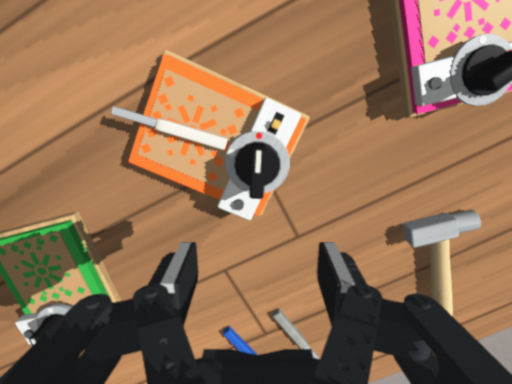

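The stripe at (258,158) now points at the red dot at (259,135), so the knob is locked. The chisel hasn't moved and the gripper is clear.

```bash
python3 -m inch '[[0,0,0,0,60],[0,0,0,0,60],[0,0,0,0,60]]' && python3 -c "from workcell import *;print(finish_job())"
```

```text
time_s: 6.6
tool_pos: [0.5271, 0.0078, 0.1927]
eef_rot: [0.236, 0.972, -0.0, -0.002]
ft_force: [0.0, 0.7, 0.2]
grip_width: 0.703
gripper_force: 0.0
the job is handed in; nothing more can be done
None
```

The orange clamp's knob is turned to the locked position, its stripe at the red dot, and released; I did not touch the pink and green clamps, and the job was handed in at 6.6 s (no verdict was returned).

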